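# Free the re-handled brad pusher from the vise and hold it on the cross

### The arm

A 6-joint arm with a two-finger parallel gripper is mounted at the origin on the work surface. World frame = base frame: x ahead of the robot, y to its left, z up, the work surface at z = 0. Lengths are in m, angles in rad, forces in N, time in s.
With the tool pointing down it reaches from about 0.425 to 0.95 m from the base axis. Payload 3.5 kg.
Tool frame: the origin (TCP) lies midway between the tips of the shut fingers; the grasp point (between the pads) lies 19 mm behind it; z points along the fingers, y is the line along which they close (so a half turn about z gives the same grasp; the last joint's range is limited). The gripper opens to 85 mm and grips with 20 to 120 N. Pads are 22 mm wide; open, the fingers measure 114 mm over their backs; the gripper's body (76 mm by 85 mm) begins 54 mm behind the grasp point. The pads swing forward as they close: fully open they stand 13 mm farther back than shut.
Start: joints at [1.196, 0.286, 1.577, -0, 1.279, -0.15], TCP at [0.15, 0.658, 0.202] pointing down, gripper open.
Joint ranges: [-2.77, 2.77], [-0.9, 2.22], [0.21, 2.48], [-1.53, 4.67], [0.24, 2.81], [-2.84, 2.84]. Speed limits (rad/s): [2.79, 2.79, 3.14, 3.14, 3.14, 3.14].

### API

Orientations are given as a unit quaternion [x, y, z, w].
In Python, from rig import ctrl, optics gives the robot as it stands.
- The arm moves only by the tool send_rows, never from a script. Its argument "increments" is one flat list of numbers, 5 for each row, row after row: the opening, from 0 (shut) to 1 (fully open), then the shift along the tool's x, y, z in m, then the turn about the tool's z in units of 6 degrees (1.0 is 6 degrees). In form: [grip, dx, dy, dz, twist, grip, dx, dy, dz, twist, ...]. A call has 1 to 5 rows; each row is the pose to reach, as a shift and turn from the pose commanded when the call began, along the tool's axes at that moment; what a row does not reach only later rows make up. A row lasts 1/12 s, in which the tool goes at most 41.7 mm and 7.16 degrees, less where a joint would pass 70% of its speed; a pose out of reach is approached as far as the arm can. A call with a gripper value outside its range is refused whole. The fingers move at their own pace and stop on an object; "grip_force" is the grip in N (left out, the last holds). Time passes only in rows, so rows that repeat a pose let the fingers close. It gives the time, the measured TCP pose, the force, the opening and the grip force at its end, in the units of the state.
- ctrl.read_state(): the state, without advancing time (a new reading comes with each control period).
- optics.read_camera(name): name is "scene" or "top"; returns the picture (480x640x3 uint8, red, green, blue); there is no depth.
- optics.camera_info(name): a dict with "intrinsics" (3x3 intrinsics, pixels), "extrinsics" (4x4, takes a point from camera to world coordinates). Camera axes: x right, y up, looking along -z (the intrinsics and any distortion apply to the point x, -y, -z); pixel columns grow to the right and rows downward; lengths in m; the calibration is good to about 2 mm. A picture is of the moment at which its call begins. camera_info takes no time and is no camera call.
- ctrl.close_job(): hands the job in; it is judged then, once.
The state is a dict: "time_s": time; "q": joint angles; "joint_velocities": joint speeds; "tau": joint torques, N m; "eef_pos": TCP position; "orientation": TCP orientation; "wrist_force": force on the tool from outside, world axes, zero at the start; "wrist_torque": the same for the moment, N m; "finger_gap": finger opening in m; "finger_force": force on a finger pad.
Only numpy, scipy, OpenCV 4.12 (cv2) and the standard library are available. Lean on these libraries where they do the work, as an engineer would, in place of code of your own. Each camera call takes 0.05 s, during which the arm holds its last target. There are 200 camera calls.

### The job

The new handle of the brad pusher has set: slide the vise's front jaw open to free it, then lift the pusher up out of the vise, leaving the vise open. Hold the pusher upright with its nose on the pencilled cross on the crate front, pressing down gently until its spring sleeve is pushed about half-way in, and finish while still holding it there, ready for the final push. Leave the other things on the bench where they are.

Things in the scene. Friction and masses are not known exactly. Their poses are not given: they have to be found in the camera images.
- vise: Blue bench vise, jaws 86 mm wide. Origin on the bench under the inner face of the fixed jaw's wooden pad, mid-width; x from front jaw to fixed jaw (roughly away from the robot), y along the jaws, z up. Fixed jaw x = 0 to 63 mm, pad top z = 112 mm, with an upright notch 14 wide, 11 deep for the pusher's barrel. Front jaw, shut: x = -35 to -2, top z = 108 mm. Bed 22 mm high from x = -75 mm.
- vise_jaw (a joint): How far the front jaw has slid open along the vise's -x, m: 0 shut on the barrel, to 0.060. Its quick-release is already off, so it slides straight, nothing to turn; friction about 4 N, stays where left. 20 mm frees the barrel amply; the pusher goes on standing in the fixed jaw's notch, its ferrule resting on the pad.
- hub (a point): Point on the axis of the steel hub that sticks out of the front of the sliding jaw: 26 mm thick, 92 mm long, along the vise's x, 40 mm above the bench, moves with the jaw. The point is 65 mm in front of the jaw; pinch the hub here from above, fingers closing along the vise's y (free beside it). 35 mm further out is a crosswise tommy bar, 9 mm thick, 125 mm long.
- pusher: Brad pusher, about 0.17 kg, standing nose down in the vise. Origin on its axis under the brass ferrule (112 mm above the bench at the start), z along the axis to the handle. Ferrule 34 mm thick, z = 0 to 8 mm; red wooden handle 30 mm thick, z = 8 to 74; below, steel barrel 12 mm thick to z = -32 and brass spring sleeve to the nose at z = -58 (sleeve out). Round: yaw is free.
- nose (a point): Centre of the flat tip of the pusher's spring sleeve, 9 mm in diameter.
- sleeve (a joint): How far the spring sleeve is pushed into the barrel, m: 0 fully out, 0.014 fully in. It starts to move at 1.5 N and needs 0.3 N more for each mm, 3.6 N at half-way.
- jig: Plywood jig screwed to the bench, 150 x 340 mm, with a pale pine crate front (110 x 280 mm) clamped in it, upper face 24 mm above the bench. Origin on the bench under the jig's centre, y along its length, z up. Fence 32 mm high along the +x edge; two dark turn-buttons with wing nuts (45 mm high) at the ends, |y| = 108 to 173 mm.
- cross (a point): Centre of the pencilled dark blue cross, arms 36 mm across, on the crate front's upper face, 24 mm above the bench.
- hammer: Bystander: hammer 240 mm long lying at the left. Leave it.
- red_cone: Bystander: red thread cone 60 mm across, 85 mm high, standing at the back. Leave it.
- teal_spool: Bystander: teal thread spool 56 mm across, 60 mm high, standing at the left. Leave it.
- hoop: Bystander: wooden embroidery hoop 150 mm across lying at the right. Leave it.
- glue: Bystander: yellow glue bottle 52 mm across, 130 mm high, standing at the back. Leave it.
- brad_tin: Bystander: open tin of brads 90 x 70 x 25 mm at the right. Leave it.
- labels: Bystander: two stacked black label plates 45 x 110 mm lying at the back. Leave them.
There are look-alikes about, which are no part of the job. Of the things like the pusher, leave any that is white; of the rest the smaller one is meant.

How it is judged:
On the way, in this order (a step that is already met when the one before it is completed fails the run):
1. the vise's front jaw is slid open, at least 10 mm (value of joint vise_jaw above 0.01 m), for 0.2 s.
2. the pusher is lifted out of the vise by the gripper, its nose above the jaws (height (world z) of nose above 0.114 m and contact force between pusher and the fingers above 1 N and contact force between pusher and vise below 0.1 N), for 0.2 s.
At the end, for the whole second after the job is handed in: The gripper still holds the pusher, within 8 degrees of upright, its nose within 5 mm of the cross's centre and pressing on the crate front with 1 to 9 N, the spring sleeve pushed in 3 to 11.5 mm of its 14 mm; the vise is at least 10 mm open (horizontal distance between nose and cross below 0.005 m and angle between pusher's own z axis and vertical below 0.14 rad and height (world z) of pusher above 0.05 m and value of joint sleeve between 0.003 and 0.0115 m and contact force between pusher and jig between 1 and 9 N and contact force between pusher and the fingers above 2 N and contact force between pusher and vise below 0.1 N and value of joint vise_jaw above 0.01 m); the arm keeps its last pose, push and grip.
It fails at once if the crate front is jabbed: the pusher presses on it with more than 25 N (contact force between pusher and jig above 25 N).
It fails at once if a bystander on the bench is moved by more than 30 mm (distance of any of hammer, red_cone, teal_spool, hoop, glue, brad_tin, labels from where it was at the start of the episode above 0.03 m).
It also fails if it takes over 51 s, if anything falls off the work surface, if the arm or the gripper's body presses on something with over 40 N, if the wrist force passes 120 N, or if a joint passes its speed limit or range.

## Working session

There is one attempt and no reset: what is moved stays moved. The work goes in short steps, Python scripts to look and compute and a tool call to move; the robot and the scene stay as the last step left them, time stands still between calls to the robot, and variables do not carry over. Pictures are saved under pics/ and viewed, at most 10 in all, crops included, and the job is handed in when it is done.

Besides the shell and the picture viewer there is one more tool, called after "Request:" as name(argument=value, ...) on one line, values as JSON. send_rows: Moves the arm, as the interface text tells. Its arguments: {"type":"object","properties":{"increments":{"type":"array"},"grip_force":{"type":"number"}},"required":["increments"]}

```bash
mkdir -p pics
cat > h.py <<'E'
import numpy as np,cv2
from rig import ctrl,optics
def cam(n):
    i=optics.camera_info(n); return np.array(i["intrinsics"]),np.array(i["extrinsics"]),i
def ray(n,u,v):
    K,E,i=cam(n); d=np.linalg.inv(K)@[u,v,1]; d=E[:3,:3]@(d*[1,-1,-1]); return E[:3,3],d
def at(n,u,v,z):
    o,d=ray(n,u,v); return o+d*(z-o[2])/d[2]
def proj(n,p):
    K,E,i=cam(n); q=E[:3,:3].T@(np.array(p)-E[:3,3]); q=K@(q*[1,-1,-1]); return q[:2]/q[2]
def tri(u1,u2):
    (a,d),(b,e)=ray("top",*u1),ray("scene",*u2)
    s=np.linalg.lstsq(np.c_[d,-e],b-a,rcond=None)[0]; p,q=a+s[0]*d,b+s[1]*e
    return (p+q)/2,np.linalg.norm(p-q)
def snap(n,f,crop=None,s=1):
    im=optics.read_camera(n); cv2.imwrite(f"pics/{n}_{f}_raw.png",im[:,:,::-1])
    if crop: x,y,w,h=crop; im=im[y:y+h,x:x+w]
    cv2.imwrite(f"pics/{n}_{f}.png",cv2.resize(im,None,fx=s,fy=s,interpolation=cv2.INTER_CUBIC)[:,:,::-1])
E
python3 - <<'E'
from h import *
for n in("top","scene"): snap(n,"a"); print(cam(n)[2])
print(ctrl.read_state())
E
```

```text
{'intrinsics': array([[536.42440871,   0.        , 313.69090627],
       [  0.        , 536.42440871, 243.68895023],
       [  0.        ,   0.        ,   1.        ]]), 'extrinsics': array([[-0.00252597,  0.98915434, -0.14685814,  0.35070905],
       [-0.99998541, -0.00179729,  0.00509428,  0.01202059],
       [ 0.00477508,  0.14686887,  0.98914445,  1.54899908],
       [ 0.        ,  0.        ,  0.        ,  1.        ]])}
{'intrinsics': array([[516.96288709,   0.        , 321.28574042],
       [  0.        , 516.96288709, 239.15645265],
       [  0.        ,   0.        ,   1.        ]]), 'extrinsics': array([[ 0.84038634, -0.42122163,  0.34106178,  1.01906344],
       [ 0.5419059 ,  0.66397329, -0.51524506, -0.65524646],
       [-0.00942355,  0.6178283 ,  0.78625656,  1.09162041],
       [ 0.        ,  0.        ,  0.        ,  1.        ]])}
{'time_s': 0.1, 'q': array([ 1.19598011e+00,  2.87131323e-01,  1.57806714e+00,  1.77450951e-05,
        1.27863554e+00, -1.49981272e-01]), 'joint_velocities': array([ 0.00025629, -0.00218615, -0.00268758, -0.00049414, -0.00175429,
        0.00156812]), 'tau': array([ 4.20629303e-04, -4.07296550e+01, -2.93697578e+01, -1.70119401e-04,
        3.37993806e-03, -8.56965443e-06]), 'eef_pos': array([0.15018956, 0.6573788 , 0.20052964]), 'orientation': array([ 1.12183318e-01,  9.93686896e-01, -1.08011404e-03, -2.98904381e-04]), 'wrist_force': array([ 0.38885157, -0.50532112, -0.52602528]), 'wrist_torque': array([ 0.01195071, -0.00093605,  0.01449788]), 'finger_force': 0.0, 'finger_gap': 0.08535579207754247}
```

View pics/top_a.png

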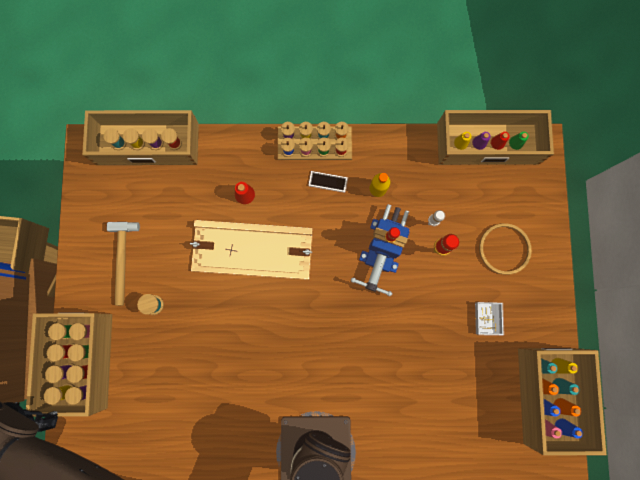

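View pics/scene_a.png

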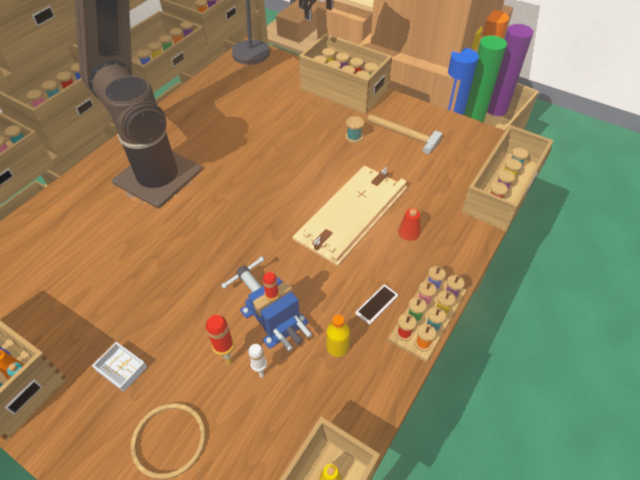

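Top picture candidates for the pusher: small red one in the vise at (394,233), white one at (437,217), larger red one at (449,243). By the description it is the one in the vise. In the scene picture these are at (270,285), (258,357) and (219,333). The cross is at top (231,250), scene (362,194). I'll check in a close crop.

Run:
```python
import cv2,numpy as np
t=cv2.imread("pics/top_a_raw.png");s=cv2.imread("pics/scene_a_raw.png")
r=lambda im,x,y,w,h,k:cv2.resize(im[y:y+h,x:x+w],None,fx=k,fy=k,interpolation=cv2.INTER_CUBIC)
a=np.hstack([r(t,345,200,65,100,6),r(s,215,250,100,100,4)[:600]] if 0 else [r(t,345,200,65,100,6),r(s,215,250,65,100,6)])
cv2.imwrite("pics/c1.png",a)
b=np.hstack([r(t,185,210,130,75,3),r(s,290,160,130,75,3)]);c=np.hstack([r(t,206,225,50,50,6),r(s,337,169,50,50,6)])
b=b[:,:600]
cv2.imwrite("pics/c2.png",c)
```

```text
(no output)
```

View pics/c1.png

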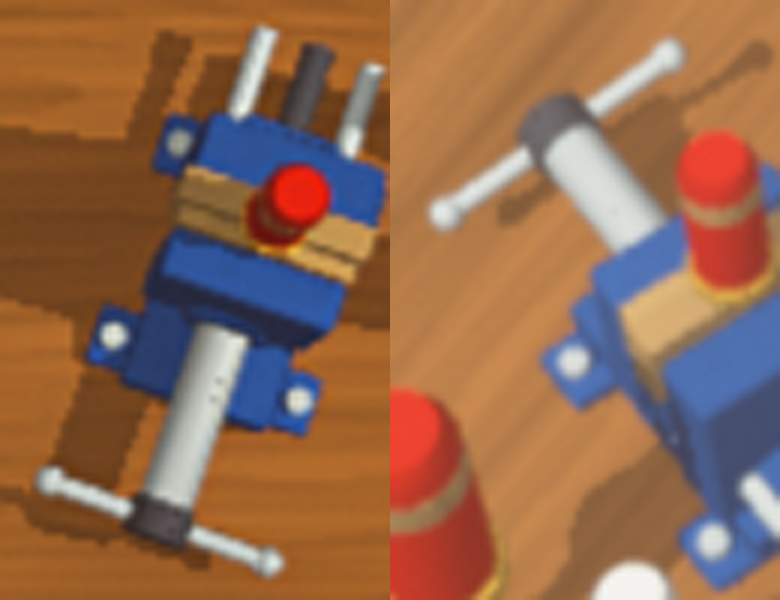

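View pics/c2.png

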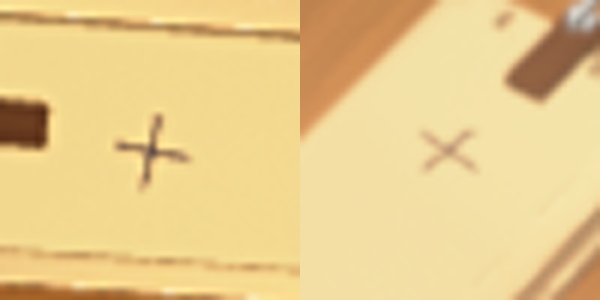

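```bash
cat > m.py <<'E'
from h import *
P=lambda U,V,x,y:((U+.5)/6-.5+x,(V+.5)/6-.5+y)
ct,cs=P(152,151,206,225),P(148,151,337,169)
print("cross",at("top",*ct,.024),at("scene",*cs,.024))
pt,ps=P(300,193,345,200),P(718-390,157,215,250)
print("ptop",at("top",*pt,.186),at("scene",*ps,.186),tri(pt,ps))
for n,a,b in(("top",P(48,481,345,200),P(270,563,345,200)),("scene",P(444-390,213,215,250),P(670-390,55,215,250))):
    A,B=at(n,*a,.04),at(n,*b,.04); m=(A+B)/2; y=(A-B) if A[1]>B[1] else B-A
    x=np.array([y[1],-y[0],0])/np.linalg.norm(y)
    print(n,A,B,"len",np.linalg.norm(y),"mid",m,"yaw",np.arctan2(x[1],x[0]),"hub",m+.035*x)
E
python3 m.py
```

```text
cross [0.55998828 0.24153952 0.024     ] [0.56286742 0.24151417 0.024     ]
ptop [ 0.58382447 -0.20371623  0.186     ] [ 0.58666407 -0.20333399  0.186     ] (array([ 0.5849615 , -0.20321031,  0.18412879]), np.float64(0.0022897005907667))
top [ 0.47186042 -0.10504537  0.04      ] [ 0.43323626 -0.20844336  0.04      ] len 0.11037649593328458 mid [ 0.45254834 -0.15674437  0.04      ] yaw -0.35749749956099336 hub [ 0.48533548 -0.16899195  0.04      ]
scene [ 0.43964747 -0.21192619  0.04      ] [ 0.46931861 -0.09970776  0.04      ] len 0.11607476337096792 mid [ 0.45448304 -0.15581697  0.04      ] yaw -0.25848995760315147 hub [ 0.48832024 -0.16476371  0.04      ]
```

Chosen: small red pusher in the vise; its position agrees with the vise geometry (139.7 mm from bar, yaw about -0.345). Cross at about (0.561, 0.2415). Moving towards the hub via (0.5, 0.3).

Request:
send_rows(increments=[1, -0.02, -0.013, 0, 0.2, 1, -0.055, -0.035, 0, 0.5, 1, -0.09, -0.058, 0, 0.8, 1, -0.125, -0.08, 0, 1.15, 1, -0.155, -0.1, 0, 1.15], grip_force=40)

```text
time_s: 0.52
eef_pos: [0.2803, 0.524, 0.2011]
orientation: [0.172, 0.985, -0.001, -0.0]
wrist_force: [0.6, 0.3, 0.1]
finger_gap: 0.0849
finger_force: 0.0
```

```bash
cat >> h.py <<'E'
from scipy.spatial.transform import Rotation as R
def st(target=None,yaw=None):
    s=ctrl.read_state(); M=R.from_quat(s["orientation"]).as_matrix(); p=np.array(s["eef_pos"])
    ay=np.arctan2(M[1,1],M[0,1])
    print("t",round(s["time_s"],2),"p",p.round(4),"X",M[:,0].round(3),"tilt",round(float(M[2,2]),5),"yang",round(np.degrees(ay),2),"F",np.round(s["wrist_force"],2),"gap",round(s["finger_gap"],4),"ff",round(s["finger_force"],1),"j6",round(s["q"][5],2))
    if target is not None: print("shift",(M.T@(np.array(target)-p)).round(4))
    if yaw is not None: print("twist",round((-(np.degrees(yaw-ay)+90)%180-90)/6 if 0 else ((np.degrees(ay-yaw)+90)%180-90)/6,3))
E
python3 -c "
from h import *
st([.5,.3,.2],np.pi/2-.345); st([.4864,-.168,.2])"
```

```text
t 0.52 p [0.2803 0.524  0.2011] X [-0.941  0.339 -0.   ] tilt -1.0 yang 70.16 F [0.65 0.35 0.15] gap 0.0849 ff 0.0 j6 -0.32
shift [-0.2827 -0.1361  0.0013]
twist -0.013
t 0.52 p [0.2803 0.524  0.2011] X [-0.941  0.339 -0.   ] tilt -1.0 yang 70.16 F [0.65 0.35 0.15] gap 0.0849 ff 0.0 j6 -0.32
shift [-0.4288 -0.5809  0.0019]
```

Request:
send_rows(increments=[1, -0.03, -0.015, 0, 0, 1, -0.065, -0.032, 0, 0, 1, -0.1, -0.048, 0, 0, 1, -0.135, -0.065, 0, 0, 1, -0.17, -0.082, 0, 0])

```text
time_s: 0.93
eef_pos: [0.4121, 0.3896, 0.2014]
orientation: [0.172, 0.985, -0.0, -0.0]
wrist_force: [0.3, 0.8, 0.5]
finger_gap: 0.0849
finger_force: 0.0
```

Request:
send_rows(increments=[1, -0.035, -0.017, 0, 0, 1, -0.07, -0.034, 0, 0, 1, -0.1, -0.055, 0, 0, 1, -0.115, -0.085, 0, 0, 1, -0.127, -0.12, 0, 0])

```text
time_s: 1.35
eef_pos: [0.4914, 0.2337, 0.2012]
orientation: [0.172, 0.985, -0.0, -0.0]
wrist_force: [0.5, -0.5, 0.8]
finger_gap: 0.0855
finger_force: 0.0
```

Request:
send_rows(increments=[1, -0.012, -0.038, 0, 0, 1, -0.024, -0.076, 0, 0, 1, -0.036, -0.114, 0, 0, 1, -0.048, -0.152, 0, 0, 1, -0.06, -0.19, 0, 0])

```text
time_s: 1.77
eef_pos: [0.4817, 0.0346, 0.2015]
orientation: [0.172, 0.985, 0.0, -0.0]
wrist_force: [1.6, -0.1, -0.0]
finger_gap: 0.0855
finger_force: 0.0
```

Request:
send_rows(increments=[1, -0.01, -0.038, 0, 0, 1, -0.02, -0.073, 0, 0, 1, -0.03, -0.105, 0, 0, 1, -0.037, -0.13, 0, 0, 1, -0.037, -0.13, 0, 0])

```text
time_s: 2.18
eef_pos: [0.4728, -0.1025, 0.2015]
orientation: [0.174, 0.985, -0.001, -0.0]
wrist_force: [0.6, 0.4, 0.1]
finger_gap: 0.0853
finger_force: 0.0
```

```bash
python3 -c "
from h import *
st([.4864,-.168,.2],np.pi/2-.345); st([.4864,-.168,.03])"
```

```text
t 2.18 p [ 0.4728 -0.1025  0.2015] X [-0.939  0.343  0.   ] tilt -1.0 yang 69.93 F [0.61 0.35 0.08] gap 0.0853 ff 0.0 j6 -1.64
shift [-0.0353 -0.0569  0.0016]
twist -0.051
t 2.18 p [ 0.4728 -0.1025  0.2015] X [-0.939  0.343  0.   ] tilt -1.0 yang 69.93 F [0.61 0.35 0.08] gap 0.0853 ff 0.0 j6 -1.64
shift [-0.0353 -0.0566  0.1716]
```

Request:
send_rows(increments=[1, -0.015, -0.02, 0, 0, 1, -0.035, -0.045, 0, 0, 1, -0.035, -0.057, 0, 0, 1, -0.035, -0.057, 0.03, 0, 1, -0.035, -0.057, 0.06, 0])

```text
time_s: 2.6
eef_pos: [0.4883, -0.1651, 0.1431]
orientation: [0.172, 0.985, -0.001, 0.002]
wrist_force: [0.1, 0.3, -0.5]
finger_gap: 0.0854
finger_force: 0.0
```

Request:
send_rows(increments=[1, 0, 0, 0.02, 0, 1, 0, 0, 0.04, 0, 1, 0, 0, 0.05, 0, 1, 0, 0, 0.05, 0, 1, 0, 0, 0.05, 0])

```text
time_s: 3.02
eef_pos: [0.4868, -0.1635, 0.0918]
orientation: [0.172, 0.985, 0.0, -0.0]
wrist_force: [1.2, 0.0, 0.7]
finger_gap: 0.0851
finger_force: 0.0
```

```bash
python3 -c "
from h import *
st([.4864,-.168,.022],np.pi/2-.345)
snap('top','b',(345,200,70,100),6);snap('scene','b',(215,245,90,100),6)
a=cv2.imread('pics/top_b.png');b=cv2.imread('pics/scene_b.png');cv2.imwrite('pics/b.png',cv2.resize(np.hstack([a,b]),(800,500)))"
```

```text
t 3.02 p [ 0.4868 -0.1635  0.0918] X [-0.941  0.338  0.001] tilt -1.0 yang 70.25 F [1.17 0.04 0.73] gap 0.0851 ff 0.0 j6 -1.75
shift [-0.0012 -0.0044  0.0698]
twist 0.002
```

View pics/b.png

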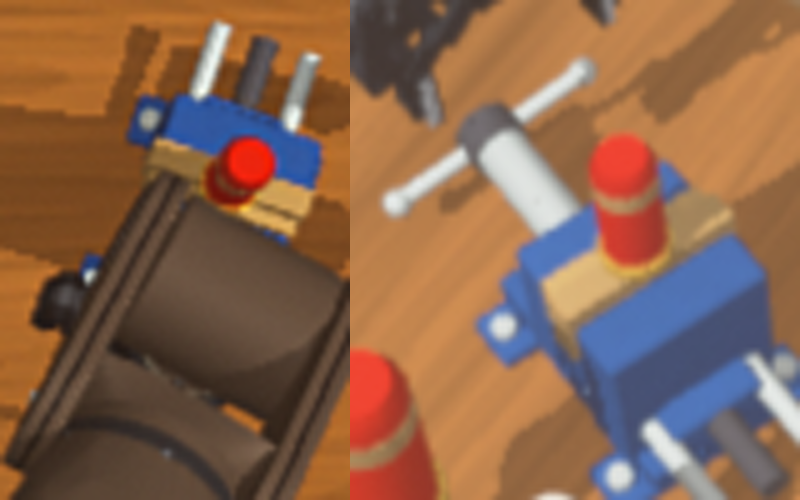

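The gripper hangs over the hub, with a fingertip either side of it in the scene view. I'll finish the descent, close and slide the jaw.

Request:
send_rows(increments=[1, -0.001, -0.004, 0.02, 0, 1, -0.001, -0.004, 0.045, 0, 1, -0.001, -0.004, 0.065, 0, 1, -0.001, -0.004, 0.07, 0, 1, -0.001, -0.004, 0.07, 0])

```text
time_s: 3.53
eef_pos: [0.4861, -0.1678, 0.0214]
orientation: [0.172, 0.985, 0.0, -0.001]
wrist_force: [0.7, -0.2, 0.6]
finger_gap: 0.0852
finger_force: 0.0
```

Request:
send_rows(increments=[0.2, 0, 0, 0, 0, 0.2, 0, 0, 0, 0, 0.2, 0, 0, 0, 0, 0.2, 0, 0, 0, 0, 0.2, 0, 0, 0, 0], grip_force=40)

```text
time_s: 3.95
eef_pos: [0.4872, -0.1685, 0.0228]
orientation: [0.172, 0.985, -0.0, 0.001]
wrist_force: [1.1, 0.1, -1.0]
finger_gap: 0.0255
finger_force: 0.0
```

Request:
send_rows(increments=[0.1, 0, 0, 0, 0, 0.1, 0, 0, 0, 0, 0.1, 0, 0, 0, 0, 0.1, 0, 0, 0, 0, 0.1, 0, 0, 0, 0])

```text
time_s: 4.37
eef_pos: [0.4869, -0.1691, 0.0228]
orientation: [0.172, 0.985, -0.001, 0.0]
wrist_force: [-2.2, -2.6, 5.4]
finger_gap: 0.0088
finger_force: 3.6
```

```bash
python3 -c "
from h import *
st([.4864,-.168,.022],np.pi/2-.345)
snap('top','c',(335,200,90,110),5);snap('scene','c',(190,225,110,110),5)
a=cv2.imread('pics/top_c.png');b=cv2.imread('pics/scene_c.png');cv2.imwrite('pics/c.png',cv2.resize(np.hstack([a,b]),(800,440)));st()"
```

```text
t 4.37 p [ 0.4869 -0.1691  0.0228] X [-0.941  0.338 -0.001] tilt -1.0 yang 70.24 F [-2.22 -2.6   5.4 ] gap 0.0088 ff 3.6 j6 -1.76
shift [0.0009 0.0009 0.0008]
twist 0.002
t 4.47 p [ 0.487  -0.1691  0.0228] X [-0.941  0.338 -0.001] tilt -1.0 yang 70.24 F [-2.55 -3.01  6.06] gap 0.009 ff 3.6 j6 -1.76
```

View pics/c.png

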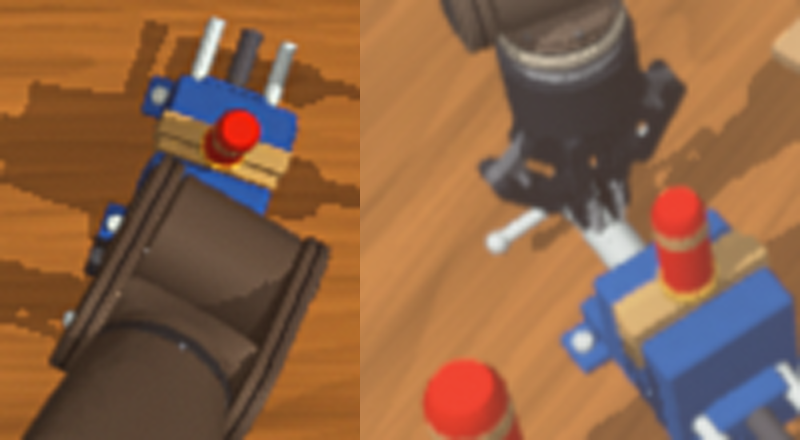

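Request:
send_rows(increments=[0, 0, 0, 0, 0, 0, 0, 0, 0, 0], grip_force=40)

```text
time_s: 4.63
eef_pos: [0.4878, -0.1692, 0.0234]
orientation: [0.172, 0.985, -0.001, 0.001]
wrist_force: [-3.0, -1.6, 7.9]
finger_gap: 0.0003
finger_force: 3.7
```

```bash
python3 -c "
from h import *
st()
for z in (.0228,.04,.055): print(z,proj('scene',[.487,-.169,z]),proj('top',[.487,-.169,z]))
a=cv2.imread('pics/scene_c_raw.png')[250:310,210:290]; cv2.imwrite('pics/c3.png',cv2.resize(a,None,fx=9,fy=9,interpolation=cv2.INTER_CUBIC))"
```

```text
t 4.63 p [ 0.4878 -0.1692  0.0234] X [-0.941  0.339 -0.003] tilt -1.0 yang 70.21 F [-2.98 -1.6   7.87] gap 0.0003 ff 3.7 j6 -1.76
0.0228 [250.76561639 285.22112669] [374.45815399 274.88568004]
0.04 [249.94146573 281.35201084] [375.1703232  274.34105076]
0.055 [249.20813802 277.90927883] [375.80460001 273.85598945]
```

View pics/c3.png

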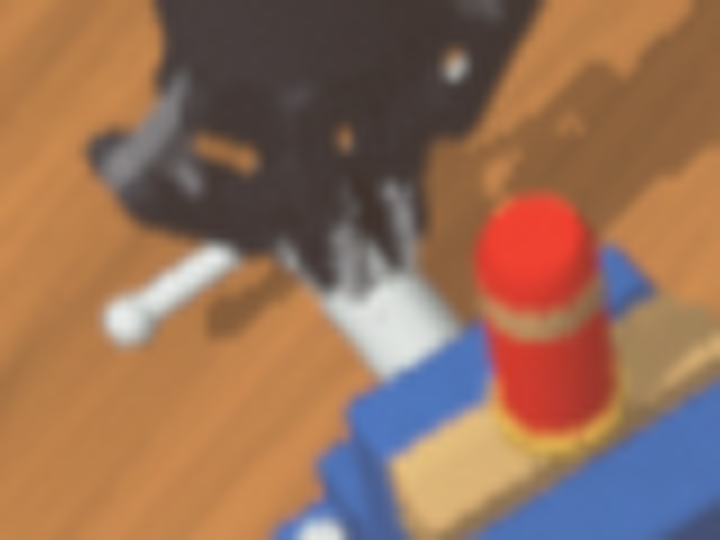

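The fingers report fully closed although the hub stands between them, so the grasp is suspect. I'll open and look again before pulling.

Request:
send_rows(increments=[1, 0, 0, 0, 0, 1, 0, 0, 0, 0, 1, 0, 0, 0, 0, 1, 0, 0, 0, 0, 1, 0, 0, 0, 0])

```text
time_s: 5.05
eef_pos: [0.4861, -0.1677, 0.0212]
orientation: [0.172, 0.985, 0.0, -0.001]
wrist_force: [-0.2, 0.2, 0.7]
finger_gap: 0.0605
finger_force: 0.0
```

```bash
python3 -c "
from h import *
snap('scene','d',(195,225,110,80),7);st()
for p in ([.4864,-.168,.053],[.4864,-.168,.04],[.4864+.0144,-.168+.04,.035],[.4864-.0144,-.168-.04,.035]): print(proj('scene',p))"
```

```text
t 5.1 p [ 0.4862 -0.1678  0.0213] X [-0.941  0.338  0.001] tilt -1.0 yang 70.22 F [-0.28 -0.02  0.21] gap 0.0675 ff 0.0 j6 -1.76
[249.3637794 277.9701497]
[249.99770382 280.95165153]
[264.76135247 273.27670727]
[235.35081154 291.11601652]
```

View pics/scene_d.png

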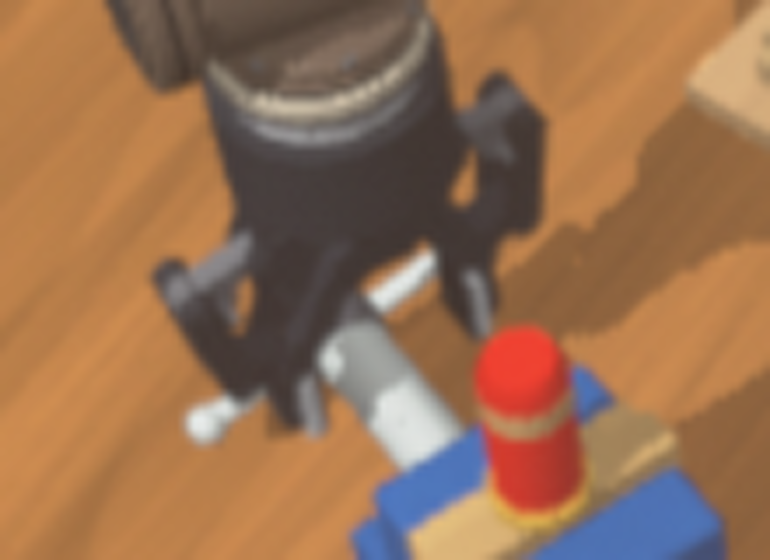

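Open, the fingers straddle the hub (near tip at crop (310,430)), but the tips sit about mid-height of the hub, so they rode up off it. I'll go deeper and close again.

Request:
send_rows(increments=[1, 0, 0, 0.006, 0, 1, 0, 0, 0.012, 0, 0.5, 0, 0, 0.012, 0, 0.4, 0, 0, 0.012, 0, 0.4, 0, 0, 0.012, 0])

```text
time_s: 5.52
eef_pos: [0.4864, -0.168, 0.0095]
orientation: [0.172, 0.985, 0.0, -0.0]
wrist_force: [1.4, -0.1, 0.1]
finger_gap: 0.0518
finger_force: 0.0
```

Request:
send_rows(increments=[0.35, 0, 0, 0, 0, 0.3, 0, 0, 0, 0, 0.25, 0, 0, 0, 0, 0.25, 0, 0, 0, 0, 0.25, 0, 0, 0, 0])

```text
time_s: 5.93
eef_pos: [0.4865, -0.1692, 0.0104]
orientation: [0.171, 0.985, -0.001, -0.0]
wrist_force: [-4.0, -4.3, 3.7]
finger_gap: 0.0237
finger_force: 39.4
```

Request:
send_rows(increments=[0.2, 0, 0, 0, 0, 0.2, 0, 0, 0, 0, 0.2, 0, 0, 0, 0])

```text
time_s: 6.18
eef_pos: [0.4865, -0.1692, 0.0104]
orientation: [0.171, 0.985, -0.001, -0.0]
wrist_force: [-4.4, -4.2, 3.8]
finger_gap: 0.0235
finger_force: 39.4
```

Firm grip now (39 N). Slide the jaw open 30 mm.

Request:
send_rows(increments=[0.1, 0.004, 0, 0, 0, 0.1, 0.008, 0, 0, 0, 0.1, 0.012, 0, 0, 0, 0.1, 0.016, 0, 0, 0, 0.1, 0.02, 0, 0, 0])

```text
time_s: 6.6
eef_pos: [0.4696, -0.1631, 0.0105]
orientation: [0.172, 0.985, -0.002, 0.003]
wrist_force: [2.0, -7.3, -1.8]
finger_gap: 0.0239
finger_force: 40.2
```

Request:
send_rows(increments=[0.1, 0.004, 0, 0, 0, 0.1, 0.008, 0, 0, 0, 0.1, 0.012, 0, 0, 0, 0.1, 0.014, 0, 0, 0, 0.1, 0.014, 0, 0, 0])

```text
time_s: 7.02
eef_pos: [0.4558, -0.1582, 0.0105]
orientation: [0.172, 0.985, -0.002, 0.002]
wrist_force: [0.1, -6.2, -2.2]
finger_gap: 0.0236
finger_force: 40.4
```

Request:
send_rows(increments=[0.1, 0, 0, 0, 0, 0.7, 0, 0, 0, 0, 1, 0, 0, 0, 0, 1, 0, 0, 0, 0, 1, 0, 0, 0, 0])

```text
time_s: 7.43
eef_pos: [0.4544, -0.1561, 0.0097]
orientation: [0.172, 0.985, 0.0, -0.0]
wrist_force: [-0.4, -0.5, -0.0]
finger_gap: 0.0713
finger_force: 0.0
```

Request:
send_rows(increments=[1, 0, 0, 0, 0, 1, 0, 0, -0.03, 0, 1, 0, 0, -0.07, 0, 1, 0, 0, -0.11, 0, 1, 0, 0, -0.15, 0])

```text
time_s: 7.85
eef_pos: [0.454, -0.1561, 0.1611]
orientation: [0.172, 0.985, 0.0, -0.001]
wrist_force: [1.3, -0.3, -0.6]
finger_gap: 0.0857
finger_force: 0.0
```

Request:
send_rows(increments=[1, 0, 0, -0.04, 0, 1, 0, 0, -0.08, 0, 1, 0.02, 0.02, -0.1, 0, 1, 0.02, 0.05, -0.1, 0, 1, 0.02, 0.08, -0.1, 0])

```text
time_s: 8.27
eef_pos: [0.4636, -0.0742, 0.2628]
orientation: [0.173, 0.985, -0.0, 0.003]
wrist_force: [1.5, -0.7, -1.8]
finger_gap: 0.0852
finger_force: 0.0
```

```bash
python3 -c "
from h import *
st([.585,-.2035,.25],np.pi/2-.345)
snap('top','e',(345,195,80,110),5);snap('scene','e',(200,235,110,110),5)
a=cv2.imread('pics/top_e.png');b=cv2.imread('pics/scene_e.png');cv2.imwrite('pics/e.png',np.hstack([a,b])[:, :800])"
```

```text
t 8.27 p [ 0.4636 -0.0742  0.2628] X [-0.94   0.34  -0.006] tilt -0.99998 yang 70.1 F [ 1.51 -0.72 -1.79] gap 0.0852 ff 0.0 j6 -1.6
shift [-0.158  -0.0802  0.0137]
twist -0.022
```

View pics/e.png

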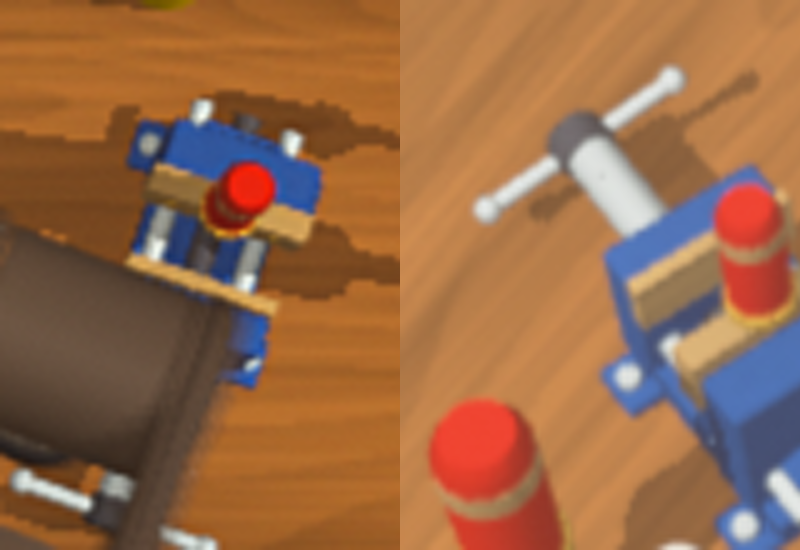

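Jaw is open about 34 mm; the pusher still stands in the notch. Go above the handle.

Request:
send_rows(increments=[1, -0.035, -0.018, 0, 0, 1, -0.07, -0.036, 0, 0, 1, -0.105, -0.054, 0, 0, 1, -0.14, -0.072, 0, 0, 1, -0.158, -0.08, 0.014, 0])

```text
time_s: 8.78
eef_pos: [0.5874, -0.2077, 0.248]
orientation: [0.173, 0.985, -0.001, 0.003]
wrist_force: [-0.2, -0.2, 0.6]
finger_gap: 0.0854
finger_force: 0.0
```

Request:
send_rows(increments=[1, 0, 0, 0, 0, 1, 0, 0, 0, 0])

```text
time_s: 8.95
eef_pos: [0.5837, -0.2041, 0.2434]
orientation: [0.172, 0.985, 0.001, -0.002]
wrist_force: [-0.1, 1.4, -0.2]
finger_gap: 0.0852
finger_force: 0.0
```

```bash
python3 -c "
from h import *
st([.585,-.2035,.126],np.pi/2-.345)"
```

```text
t 8.95 p [ 0.5837 -0.2041  0.2434] X [-0.941  0.34   0.005] tilt -0.99999 yang 70.14 F [-0.14  1.44 -0.22] gap 0.0852 ff 0.0 j6 -1.72
shift [-0.0015  0.0009  0.1174]
twist -0.016
```

Request:
send_rows(increments=[1, -0.001, 0.001, 0.025, 0, 1, -0.001, 0.001, 0.05, 0, 1, -0.001, 0.001, 0.075, 0, 1, -0.001, 0.001, 0.1, 0, 1, -0.001, 0.001, 0.117, 0])

```text
time_s: 9.37
eef_pos: [0.584, -0.2014, 0.1269]
orientation: [0.171, 0.985, 0.0, -0.001]
wrist_force: [0.4, 0.3, -0.6]
finger_gap: 0.0852
finger_force: 0.0
```

Request:
send_rows(increments=[0.6, 0, 0, 0, 0, 0.5, 0, 0, 0, 0, 0.5, 0, 0, 0, 0, 0.4, 0, 0, 0, 0, 0.35, 0, 0, 0, 0])

```text
time_s: 9.78
eef_pos: [0.5868, -0.2033, 0.1312]
orientation: [0.172, 0.985, -0.001, 0.002]
wrist_force: [-0.3, -0.8, 1.3]
finger_gap: 0.0299
finger_force: 0.8
```

Request:
send_rows(increments=[0.3, 0, 0, 0, 0, 0.2, 0, 0, 0, 0, 0.1, 0, 0, 0, 0, 0.1, 0, 0, 0, 0, 0.1, 0, 0, 0, 0], grip_force=50)

```text
time_s: 10.2
eef_pos: [0.5869, -0.2038, 0.1314]
orientation: [0.172, 0.985, -0.001, 0.002]
wrist_force: [-2.0, -1.5, 5.9]
finger_gap: 0.0281
finger_force: 49.4
```

```bash
python3 -c "
from h import *
st([.585,-.2035,.126],np.pi/2-.345)"
```

```text
t 10.2 p [ 0.5869 -0.2038  0.1314] X [-0.941  0.338 -0.004] tilt -0.99999 yang 70.22 F [-2.04 -1.52  5.87] gap 0.0281 ff 49.4 j6 -1.72
shift [ 0.0019 -0.0004  0.0054]
twist -0.002
```

Grip is good (49 N, 28 mm). Lift straight up.

Request:
send_rows(increments=[0.1, 0, 0, -0.01, 0, 0.1, 0, 0, -0.025, 0, 0.1, 0, 0, -0.045, 0, 0.1, 0, 0, -0.065, 0, 0.1, 0, 0, -0.085, 0])

```text
time_s: 10.62
eef_pos: [0.5852, -0.2021, 0.2141]
orientation: [0.172, 0.985, 0.001, -0.001]
wrist_force: [0.1, -0.5, -1.7]
finger_gap: 0.0279
finger_force: 49.5
```

Request:
send_rows(increments=[0.1, 0, 0, -0.015, 0, 0.1, 0, 0, -0.02, 0, 0.1, 0, 0, -0.02, 0, 0.1, 0, 0, -0.02, 0, 0.1, 0, 0, -0.02, 0])

```text
time_s: 11.03
eef_pos: [0.5849, -0.2022, 0.2318]
orientation: [0.172, 0.985, 0.001, -0.002]
wrist_force: [-0.8, -0.5, -1.5]
finger_gap: 0.028
finger_force: 49.5
```

```bash
python3 -c "
from h import *
st([.561,.2415,.23],np.pi/2-.345)"
```

```text
t 11.03 p [ 0.5849 -0.2022  0.2318] X [-0.941  0.338  0.003] tilt -0.99999 yang 70.22 F [-0.78 -0.51 -1.55] gap 0.028 ff 49.5 j6 -1.72
shift [0.1726 0.4095 0.0026]
twist -0.002
```

Request:
send_rows(increments=[0.1, 0.006, 0.014, 0, 0, 0.1, 0.018, 0.042, 0, 0, 0.1, 0.031, 0.074, 0, 0, 0.1, 0.044, 0.106, 0, 0, 0.1, 0.058, 0.138, 0, 0])

```text
time_s: 11.45
eef_pos: [0.5768, -0.0509, 0.2324]
orientation: [0.172, 0.985, 0.0, -0.001]
wrist_force: [0.8, -0.3, -1.1]
finger_gap: 0.028
finger_force: 49.5
```

Request:
send_rows(increments=[0.1, 0.013, 0.032, 0, 0, 0.1, 0.026, 0.064, 0, 0, 0.1, 0.039, 0.096, 0, 0, 0.1, 0.053, 0.128, 0, 0, 0.1, 0.066, 0.16, 0, 0])

```text
time_s: 11.87
eef_pos: [0.5683, 0.1222, 0.2326]
orientation: [0.172, 0.985, 0.0, -0.001]
wrist_force: [0.7, 0.1, -1.6]
finger_gap: 0.0281
finger_force: 49.5
```

Request:
send_rows(increments=[0.1, 0.013, 0.031, 0, 0, 0.1, 0.025, 0.06, 0, 0, 0.1, 0.036, 0.086, 0, 0, 0.1, 0.044, 0.104, 0, 0, 0.1, 0.048, 0.111, 0, 0])

```text
time_s: 12.28
eef_pos: [0.5604, 0.2436, 0.2324]
orientation: [0.17, 0.985, 0.0, -0.001]
wrist_force: [-0.7, 0.1, -2.3]
finger_gap: 0.0282
finger_force: 49.5
```

Request:
send_rows(increments=[0.1, 0, 0, 0, 0, 0.1, 0, 0, 0.02, 0, 0.1, 0, 0, 0.04, 0, 0.1, 0, 0, 0.055, 0, 0.1, 0, 0, 0.055, 0])

```text
time_s: 12.7
eef_pos: [0.5595, 0.2384, 0.1739]
orientation: [0.172, 0.985, -0.002, -0.004]
wrist_force: [-0.8, -0.2, -2.2]
finger_gap: 0.0282
finger_force: 49.5
```

```bash
python3 -c "
from h import *
st([.561,.2415,.15],np.pi/2-.345)
snap('scene','f',(325,140,80,60),10);snap('top','f',(200,200,90,70),8)
s=ctrl.read_state();p=s['eef_pos'];q=np.array([p[0],p[1],p[2]-.0774])
print('pred nose',q,proj('scene',q),'cross under',proj('scene',[.561,.2415,.024]))"
```

```text
t 12.7 p [0.5595 0.2384 0.1739] X [-0.941  0.34   0.007] tilt -0.99996 yang 70.15 F [-0.82 -0.16 -2.16] gap 0.0282 ff 49.5 j6 -0.99
shift [-0.0005  0.0036  0.0238]
twist -0.015
pred nose [0.56188567 0.2391776  0.10068472] [361.9589717 174.6357749] cross under [360.67345401 193.49398745]
```

View pics/scene_f.png

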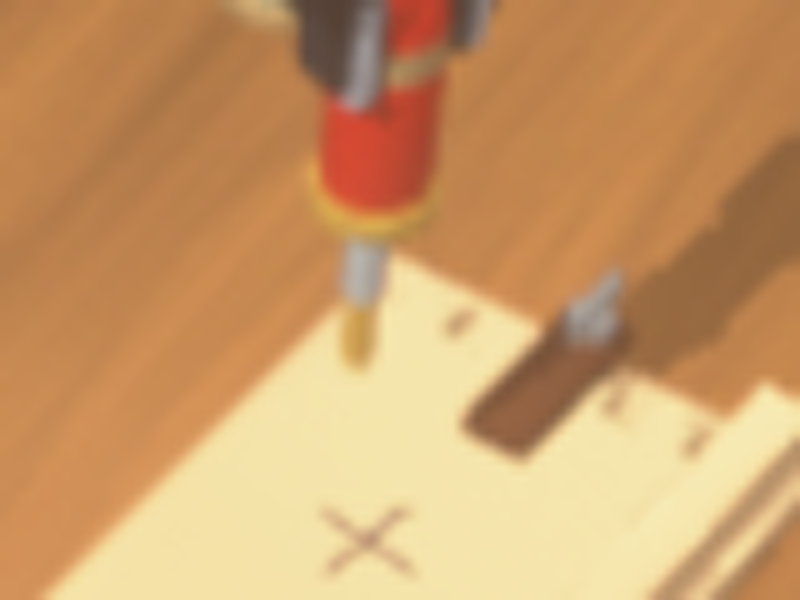

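The scene view shows the pusher held above the jig: nose at about pixel (360.4,175.8), cross at (361.2,193.6), handle axis at (362.6,154.6). Compare with a vertical axis numerically.

```bash
python3 -c "
from h import *
st([.561,.2415,.15],np.pi/2-.345)
p=ctrl.read_state()['eef_pos']; z=p[2]-.0774
f=lambda U,V:((U+.5)/10-.5+325,(V+.5)/10-.5+140)
n=at('scene',*f(358,362),z); c=at('scene',*f(366,540),.024); print('nose',n,'cross',c, 'diff',c-n,'tcp',p)
g=[proj('scene',[n[0],n[1],z+d]) for d in(0,.026,.058,.075,.1)]
print([((u+.5-325)*10-.5,(v+.5-140)*10-.5) for u,v in g])
"
```

```text
t 12.8 p [0.5619 0.2392 0.1781] X [-0.941  0.34   0.002] tilt -1.0 yang 70.15 F [ 0.31  0.52 -2.41] gap 0.0278 ff 49.6 j6 -0.99
shift [0.0016 0.0019 0.0281]
twist -0.014
nose [0.5603434  0.23319577 0.10068472] cross [0.56224295 0.24203065 0.024     ] diff [ 0.00189955  0.00883489 -0.07668472] tcp [0.56188567 0.2391776  0.17808472]
[(np.float64(357.99999999999966), np.float64(362.00000000000085)), (np.float64(362.8941176690365), np.float64(292.07197508086506)), (np.float64(369.1214619730307), np.float64(203.09457054790425)), (np.float64(372.52525622920825), np.float64(154.46055198486943)), (np.float64(377.65656466287294), np.float64(81.14350317600338))]
```

Request:
send_rows(increments=[0.1, 0, 0.004, 0.015, 0, 0.1, 0, 0.004, 0.03, 0, 0.1, 0, 0.004, 0.045, 0, 0.1, 0, 0.004, 0.057, 0, 0.1, 0, 0.004, 0.061, 0])

```text
time_s: 13.22
eef_pos: [0.5632, 0.2435, 0.1168]
orientation: [0.172, 0.985, -0.0, -0.001]
wrist_force: [1.2, 0.1, -1.5]
finger_gap: 0.028
finger_force: 49.5
```

Request:
send_rows(increments=[0.1, 0, 0, 0, 0, 0.1, 0, 0, 0, 0, 0.1, 0, 0, 0, 0])

```text
time_s: 13.47
eef_pos: [0.5647, 0.2442, 0.1194]
orientation: [0.172, 0.985, 0.001, 0.001]
wrist_force: [-0.4, 0.7, -2.2]
finger_gap: 0.028
finger_force: 49.6
```

```bash
cat > nose.py <<'E'
from h import *
st([.561,.2415,.1],np.pi/2-.345)
im=optics.read_camera("scene"); cv2.imwrite("pics/now.png",im[:,:,::-1])
ref=cv2.imread("pics/scene_a_raw.png")[:,:,::-1]
x0,y0,w,h=350,174,24,26
A=im[y0:y0+h,x0:x0+w].astype(int);B=ref[y0:y0+h,x0:x0+w].astype(int)
D=np.abs(A-B).sum(2)
print("     "+" ".join(f"{x0+i:3d}" for i in range(w)))
for j in range(h): print(y0+j,' '.join(f"{v:3d}" for v in D[j]))
E
python3 nose.py
```

```text
t 13.47 p [0.5647 0.2442 0.1194] X [-0.941  0.338 -0.002] tilt -1.0 yang 70.22 F [-0.44  0.65 -2.22] gap 0.028 ff 49.6 j6 -0.98
shift [ 0.0026 -0.0039  0.0194]
twist -0.003
     350 351 352 353 354 355 356 357 358 359 360 361 362 363 364 365 366 367 368 369 370 371 372 373
174   8   6   5   4   8   9   5  20 124 157 206 263 279 283 293 299 301 294 268 180  53   2   6   5
175   7   6   6   9   7   7   8   7  63 143 162 207 219 230 236 233 226 231 227 148  25   5   7   5
176   5   5   6  10   7   8   6   6  14  79 145 165 164 175 183 180 172 187 174  77   1   7   6   2
177   8   8   8   7   5   9   7   8   5  14  78 148 184 188 198 192 162 142  65   4   8   7   2  37
178   7   6  10   6   6   8   7   6   8   4  15  89 153 164 183 155  64  41   3   8   6   6   9  88
179   8   8   5   8   6   7   7   6   6   6   3  43  98 118 154 118   6   5   8   8   6   6   4  63
180   8   8   8   8   8   8   7   7   6   6   6  56  98 117 149  98   1   7   8   7   8   5  13  37
181   8   6   8   6   7   6   8   6   7   6   7  49  99 123 146  90   0   8   7   8   7   6  30  41
182   7   8   8   6   7   
[... 1073 characters left out ...]

193   7   9   7   7   7   6   8   8   8   8   6   6  10   7   7   7   6   6   7   7   7   7   6   6
194   9   6   7   8   8   6   9   8   6   9   9  11   7  10   9   7   7   6   6   6   8   7   7   7
195   7   7   6   7   8   7   7   5   9   8   7  10  12   9   8   9   9   5   6   7   7   7   8   7
196   8   7   7   8   7   7   5   8   9   9   7   8   9   8  10   8   9   6   5   6   6   8   8   7
197   8   8   7   7   8   6   7   9   8   6   6   8   7   7   7   9  11   7   7   7   8   7   8   6
198   7   8   7   7   8   6   8   9   9   7   8   6   7   7   8   6   9   7   9   8   7   6   8   6
199   7   7   7   6   8   9   6   8   6   8   7   8   7   8   7   8   7   9   7   7   7   8   6   6
```

```bash
python3 -c "
from h import *
c=at('scene',361.35,193.75,.024)
for z in(.042,.038,.034,.03):
  n=at('scene',362.3,188.3,z); print(z,n,'need',c-n)
for z in(.10,.095):
  print(z,at('scene',360.4,175.8,z)-[.5619,.2392,0])
print(at('scene',362.3,188.3,.042)-[.5647,.2442,0],at('scene',362.3,188.3,.036)-[.5647,.2442,0])"
```

```text
0.042 [0.562597  0.2459866 0.042    ] need [ 0.00050842 -0.00432192 -0.018     ]
0.038 [0.56085745 0.24942111 0.038     ] need [ 0.00224797 -0.00775643 -0.014     ]
0.034 [0.5591179  0.25285562 0.034     ] need [ 0.00398752 -0.01119094 -0.01      ]
0.03 [0.55737835 0.25629013 0.03      ] need [ 0.00572707 -0.01462545 -0.006     ]
0.1 [-0.00166429 -0.00548263  0.1       ]
0.095 [-0.00397782 -0.00100025  0.095     ]
[-0.002103   0.0017866  0.042    ] [-0.00471233  0.00693837  0.036     ]
```

Request:
send_rows(increments=[0.1, 0, 0, 0.003, 0, 0.1, 0, 0, 0.006, 0, 0.1, 0, 0, 0.009, 0, 0.1, 0, 0, 0.009, 0, 0.1, 0, 0, 0.009, 0])

```text
time_s: 13.93
eef_pos: [0.5633, 0.244, 0.1083]
orientation: [0.172, 0.985, -0.0, -0.0]
wrist_force: [-0.2, -0.3, -2.3]
finger_gap: 0.0282
finger_force: 49.6
```

```bash
python3 nose.py
```

```text
t 13.93 p [0.5633 0.244  0.1083] X [-0.941  0.338  0.001] tilt -1.0 yang 70.22 F [-0.23 -0.26 -2.25] gap 0.0282 ff 49.6 j6 -0.98
shift [ 0.0013 -0.0031  0.0083]
twist -0.001
     350 351 352 353 354 355 356 357 358 359 360 361 362 363 364 365 366 367 368 369 370 371 372 373
174   6   5   5   6  10   6   6  67 221 283 286 287 289 296 301 311 321 331 282 132   3   6   5   6
175   4   4   3   7   7   5  12  97 214 279 287 288 289 294 303 314 323 329 278 122   3   7   5   3
176   5   6   5   9   7   5  15 104 198 251 276 284 289 295 304 311 319 311 238  98   2   6   3  24
177   6   7   8   5   5   8   8  68 164 197 234 266 278 285 291 294 279 267 206 101   1   3  39 101
178   5   7  10   7   6   8   5  23 126 164 182 210 216 216 220 226 223 229 187  84  12  39 103 123
179   8   8   6   7   5   6   6   7  60 132 154 165 158 160 164 177 196 168  91  35  44 103 121  87
180   8   6   8   7   7   6   7   5  10  47  84 149 187 194 187 158 127  58   6  17  97 126  86  48
181   8   6   7   7   8   6   7   6   5   1  18 111 164 183 159  77  31   0   5  15 102 106  56  45
182   6   8   8   7   7  
[... 1074 characters left out ...]

193   6   9   7   7   8   8   6   8   8   6  16  45  47  39  33   1   6   5   7   7   7   6   5   7
194   8   6   7   7   9   6   8   8   6  10   7   5   3   5   4   5   7   6   7   6   7   6   6   6
195   7   6   6   6   8   6   7   5   8   7   7   8  11  10   8   9   8   5   5   6   7   7   7   6
196   7   7   8   6   8   7   5   8  10   9   7   8   8   7   9   7   9   6   6   6   6   7   7   7
197   8   7   8   6   7   6   7   8   9   7   6   7   6   7   7   9  10   7   9   6   7   6   7   7
198   7   8   7   8   9   6   8   9   9   7   7   7   7   9   8   6   8   8   8   6   7   6   6   7
199   7   7   7   6   7   7   6   7   7   7   7   6   8   8   7   7   8   9   8   6   5   8   6   7
```

```bash
python3 -c "
from h import *
c=at('scene',361.35,193.75,.024);print(c)
for z in(.033,.031,.029):
  n=at('scene',361.7,191.2,z); print(z,n,'need',c-n, n-[.5633,.244,0])"
```

```text
[0.56310542 0.24166468 0.024     ]
0.033 [0.56287588 0.24309425 0.033     ] need [ 0.00022954 -0.00142957 -0.009     ] [-0.00042412 -0.00090575  0.033     ]
0.031 [0.56201402 0.24479144 0.031     ] need [ 0.00109139 -0.00312676 -0.007     ] [-0.00128598  0.00079144  0.031     ]
0.029 [0.56115217 0.24648863 0.029     ] need [ 0.00195325 -0.00482396 -0.005     ] [-0.00214783  0.00248863  0.029     ]
```

Request:
send_rows(increments=[0.1, -0.002, -0.002, 0, 0, 0.1, -0.002, -0.002, 0.002, 0, 0.1, -0.002, -0.002, 0.004, 0, 0.1, -0.002, -0.002, 0.005, 0, 0.1, -0.002, -0.002, 0.005, 0])

```text
time_s: 14.4
eef_pos: [0.5645, 0.2414, 0.1033]
orientation: [0.172, 0.985, -0.0, -0.0]
wrist_force: [0.1, 0.4, -1.4]
finger_gap: 0.0279
finger_force: 49.6
```

Request:
send_rows(increments=[0.1, 0, 0, 0.001, 0, 0.1, 0, 0, 0.002, 0, 0.1, 0, 0, 0.003, 0, 0.1, 0, 0, 0.003, 0, 0.1, 0, 0, 0.003, 0])

```text
time_s: 14.82
eef_pos: [0.565, 0.2416, 0.1012]
orientation: [0.172, 0.985, 0.0, 0.0]
wrist_force: [-0.4, -0.6, -1.2]
finger_gap: 0.0279
finger_force: 49.7
```

```bash
python3 nose.py
```

```text
t 14.82 p [0.565  0.2416 0.1012] X [-0.941  0.338 -0.   ] tilt -1.0 yang 70.22 F [-0.42 -0.59 -1.21] gap 0.0279 ff 49.7 j6 -0.99
shift [ 0.0038 -0.0014  0.0012]
twist -0.001
     350 351 352 353 354 355 356 357 358 359 360 361 362 363 364 365 366 367 368 369 370 371 372 373
174   4   7   4   4   7   7   5  25 166 272 285 287 288 291 297 309 318 327 301 161   4   7   6   6
175   6   4   4   8   6   7   5  30 192 275 285 285 287 293 300 306 318 326 286 132   2   7   7   6
176   5   6   7   8   7   8   3  42 226 284 285 286 286 291 302 307 318 324 266 105   0   9   8   6
177   8   9   7   7   5   7   6  73 226 279 283 286 287 292 299 310 320 323 266 105   1   7   5   4
178   8   7  10   7   6   7  15 105 187 265 280 286 290 292 299 310 319 319 256 102   3   2  17  19
179   7   7   6   7   6   5  14  97 159 225 263 276 285 292 299 305 308 275 188  82  11  36  92  65
180   7   6   8   7   8   7   5  68 158 180 208 234 264 270 271 267 254 206 167 123  50 101  84  48
181   8   6   7   7   7   6   5  22 112 162 168 182 208 213 214 212 211 175 169 143 120 106  53  45
182   6   8   8   7   7  
[... 1074 characters left out ...]

193   6   9   8   7   8   6   8   9   8   2  38  52  49 120  95  38   0   6   7   6   6   7   6   6
194   8   6   7   8   8   6   7   8   7   5  39  60  40 113  51   0   6   5   7   6   7   7   6   8
195   8   6   7   8   7   7   8   6   9   4   6  17  22   6   0   9   8   6   6   6   6   7   7   6
196   7   8   8   6   7   7   5   8   8   7   7   6   6   8   8   7   9   6   5   6   7   7   7   7
197   8   7   8   6   6   6   8   9   9   7   6   8   7   8   8  10   7   7   7   6   7   6   7   7
198   7   8   7   8   8   6   8   9   9   7   7   8   6   9   6   7   8   8   8   7   7   6   6   6
199   8   8   8   6   8   7   7   8   7   8   7   6   9   7   7   8   8   9   7   6   7   7   6   7
```

```bash
python3 -c "
from h import *
c=at('scene',361.35,193.75,.024);print(c)
for z in(.026,.024):
  n=at('scene',361.75,193.1,z); print(z,n,'need',c-n, n-[.565,.2416,0])
r=R.from_quat(ctrl.read_state()['orientation']).as_matrix();print(r.T@(c-at('scene',361.75,193.1,.024)))
# measure cross in ref by darkness centroid
a=cv2.imread('pics/scene_a_raw.png').astype(int).sum(2)[184:204,350:374];b=np.median(a)-a;b[b<40]=0
ys,xs=np.mgrid[184:204,350:374];print((b*xs).sum()/b.sum(),(b*ys).sum()/b.sum())"
```

```text
[0.56310542 0.24166468 0.024     ]
0.026 [0.56365672 0.24275152 0.026     ] need [-0.00055131 -0.00108685 -0.002     ] [-0.00134328  0.00115152  0.026     ]
0.024 [0.562802   0.24443692 0.024     ] need [ 0.00030342 -0.00277224  0.        ] [-0.002198    0.00283692  0.024     ]
[-1.22352260e-03 -2.50607181e-03  8.91929454e-08]
361.9036809815951 193.1361963190184
```

```bash
python3 -c "
from h import *
a=cv2.imread('pics/scene_a_raw.png').astype(int).sum(2)[186:201,353:371];b=np.median(a)-a
print('    ',*range(353,371))
for j,r in enumerate(b): print(186+j,' '.join('%3d'%v for v in r))
t=cv2.imread('pics/top_a_raw.png').astype(int).sum(2)[240:261,222:242];b=np.median(t)-t;b[b<60]=0
ys,xs=np.mgrid[240:261,222:242];u,v=(b*xs).sum()/b.sum(),(b*ys).sum()/b.sum();print(u,v,at('top',u,v,.024),at('scene',361.9,193.14,.024))"
```

```text
353 354 355 356 357 358 359 360 361 362 363 364 365 366 367 368 369 370
186   0   0  -1  -2  -1  -3  -3  -3  -4  -3  -4  -3  -3  -5  -4  -6  -4  -5
187  -1  -1  -1  -1  -2  -2  -3  -3  -2  -4  -4  -4  -4  -4  -5  -4  -5  -5
188   0  -1  -1  -1  -1  -3  -3  -2  -4  -4  -3  -5  -5  -4  -4  -4  -6  -6
189  -1   0  -1   0   2  -1  -2  -2  -3  -3  -1  -1  -1  -3  -4  -4  -5  -4
190   0  -1   0   6  27  16   3  -2  -2  -1   9  37  38  15  -2  -5  -4  -4
191   1   0   1  14  69  80  38   5   1  11  60 125  82  26  -1  -4  -4  -4
192   2   0   1   2  21  84 111  50  31  64 117  61   8   0  -4  -4  -4  -5
193   1   2   0   0   3  16  61 108 136 158  69   8  -3  -4  -4  -4  -4  -4
194   2   2   0   1   2   9  39  92 162 144  57  19   1  -3  -4  -4  -4  -4
195   2   2   1   2  11  55 106  97  57  64  94  80  37   3  -4  -4  -4  -4
196   2   2   2   6  42 119  77  13   4   6  21  86 103  29  -1  -4  -4  -4
197   2   3   2  10  42  55  10   0   0  -1   1  13  47  43   1  -2  -4  -3
198   4   4   2   4   7   7   1   1   0  -1   1   0   1   3  -1  -1  -2  -3
199   3   4   3   2   2   1   2   1   0   1   0  -1  -1  -1   0  -2  -3  -3
200   4   4   2   2   2   2   2   2   1   0   0   0   0   0  -1  -1  -1  -4
230.75997669676667 249.6549665016021 [0.56026414 0.24199399 0.024     ] [0.56323668 0.24452921 0.024     ]
```

Request:
send_rows(increments=[0.1, 0, 0, -0.003, 0, 0.1, -0.001, -0.002, -0.003, 0, 0.1, -0.001, -0.002, -0.002, 0, 0.1, -0.001, -0.002, -0.001, 0, 0.1, -0.001, -0.002, 0, 0])

```text
time_s: 15.28
eef_pos: [0.5651, 0.2392, 0.1007]
orientation: [0.172, 0.985, -0.0, -0.0]
wrist_force: [-0.6, -0.5, 0.5]
finger_gap: 0.0278
finger_force: 49.8
```

Request:
send_rows(increments=[0.1, 0, 0, 0.001, 0, 0.1, 0, 0, 0.002, 0, 0.1, 0, 0, 0.003, 0, 0.1, 0, 0, 0.003, 0, 0.1, 0, 0, 0.003, 0])

```text
time_s: 15.7
eef_pos: [0.5652, 0.2393, 0.098]
orientation: [0.172, 0.985, -0.0, 0.0]
wrist_force: [-0.4, -0.3, 0.8]
finger_gap: 0.0282
finger_force: 49.9
```

Request:
send_rows(increments=[0.1, 0, 0, 0.001, 0, 0.1, 0, 0, 0.002, 0, 0.1, 0, 0, 0.003, 0, 0.1, 0, 0, 0.003, 0, 0.1, 0, 0, 0.003, 0])

```text
time_s: 16.12
eef_pos: [0.5652, 0.2393, 0.095]
orientation: [0.172, 0.985, -0.0, 0.0]
wrist_force: [-0.2, -1.0, 2.7]
finger_gap: 0.0282
finger_force: 50.0
```

```bash
python3 nose.py
```

```text
t 16.12 p [0.5652 0.2393 0.095 ] X [-0.941  0.338 -0.   ] tilt -1.0 yang 70.22 F [-0.21 -1.05  2.7 ] gap 0.0282 ff 50.0 j6 -0.99
shift [ 0.0047  0.0007 -0.005 ]
twist -0.002
     350 351 352 353 354 355 356 357 358 359 360 361 362 363 364 365 366 367 368 369 370 371 372 373
174   3   3   2   3   8   7   3  34 207 269 247 247 305 318 304 311 322 322 258  97   0   6   6   5
175   4   5   3   7   7   7   6  35 220 282 282 283 291 296 300 311 320 324 227  57   0   6   7   5
176   3   4   5   9   7   6   3  36 238 287 285 285 288 293 305 311 322 319 207  33   5   8   8   6
177   6   7   8   6   6   7   3  60 245 287 284 285 289 294 304 311 321 316 181   7   8   8   6   4
178   6   6  10   7   6   6  13 111 259 285 284 287 289 293 302 312 323 318 174   5   6   5   3  14
179   8   7   5   7   6   5  19 136 263 285 283 284 290 296 303 313 324 314 187  25   3   2  12  52
180   8   6   8   7   8   1  31 139 241 277 283 286 290 296 305 315 323 308 207  74  26  27  52  47
181   6   6   7   6   8   2  41 143 193 245 274 282 288 296 304 315 307 261 185 107 109  90  55  46
182   6   8   8   7   6  
[... 1074 characters left out ...]

193   6   9   7   7   9   6   8   8   5   8  59  56  54 118  95  39   1   5   7   7   7   7   5   6
194   8   6   7   8   8   6   7   8   6   9  57  50  59 101  48   1   6   6   6   7   7   7   5   7
195   7   5   6   7   7   6   6   5   8   5  12  64  84  19   2   7   7   5   6   7   6   6   7   6
196   7   7   8   6   7   6   5   9   8   7   4  23  33   0   6   7   8   6   7   6   6   6   7   7
197   8   7   8   6   7   6   6   8   9   7   5   5   3   7   6   7   8   7   7   6   7   6   7   7
198   7   8   7   7   7   6   7   8   9   7   7   6   6   9   6   6   7   8   8   9   6   6   6   6
199   8   7   7   6   7   6   7   6   7   8   7   6   8   6   7   7   7   8   7   6   6   7   6   7
```

Request:
send_rows(increments=[0.1, 0, 0, 0, 0, 0.1, 0, 0, 0, 0, 0.1, 0, 0, 0, 0, 0.1, 0, 0, 0, 0, 0.1, 0, 0, 0, 0])

```text
time_s: 16.58
eef_pos: [0.5651, 0.2393, 0.0949]
orientation: [0.172, 0.985, -0.0, 0.0]
wrist_force: [-0.6, -0.7, 1.8]
finger_gap: 0.0283
finger_force: 50.0
```

Request:
send_rows(increments=[0.1, 0, 0, 0, 0, 0.1, 0, 0, 0, 0, 0.1, 0, 0, 0, 0, 0.1, 0, 0, 0, 0, 0.1, 0, 0, 0, 0])

```text
time_s: 17.0
eef_pos: [0.5651, 0.2393, 0.0948]
orientation: [0.172, 0.985, 0.0, 0.0]
wrist_force: [-1.3, -1.4, 2.2]
finger_gap: 0.0281
finger_force: 50.0
```

Steady: net push of about 4 N, sleeve in about 7 mm, and the nose within about 1.5 mm of the cross. Handing in.

```bash
python3 -c "
from rig import ctrl
print(ctrl.close_job())"
```

```text
the job is handed in; nothing more can be done
None
```

The job is handed in: the vise is open about 34 mm and the gripper holds the pusher upright on the cross, nose within an estimated 1.5 mm of centre, sleeve about half-way in at roughly 4 N; no pass or fail verdict came back.

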